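# Load and lock a support rod in a lever collet clamp

### The arm

A 6-joint arm with a two-finger parallel gripper is mounted at the origin on the work surface. World frame = base frame: x ahead of the robot, y to its left, z up, the work surface at z = 0. Lengths are in m, angles in rad, forces in N, time in s.
With the tool pointing down it reaches from about 0.275 to 0.825 m from the base axis. Payload 5.2 kg.
Tool frame: the origin (TCP) lies at the very end of the fingers, on their centre line; the grasp point (between the pads) lies 19 mm behind it; z points along the fingers, y is the direction in which the jaws open and shut (so a half turn about z gives the same grasp; the last joint's range is limited). The gripper opens to 93 mm and grips with 3 to 60 N. Pads are 15 mm wide; open, the fingers measure 128 mm over their backs; the gripper's body (75 mm by 188 mm) begins 65 mm behind the grasp point.
Start: joints at [0.925, 0.259, 1.535, -0, 1.348, -0.203], TCP at [0.236, 0.497, 0.193] pointing down, gripper open.
Joint ranges: [-3.14, 3.14], [-0.91, 2.08], [0.19, 2.58], [-1.22, 4.36], [0.22, 2.71], [-3.12, 3.12]. Speed limits (rad/s): [2.57, 2.57, 3.14, 3.14, 3.14, 3.14].

### API

Orientations are given as a rotation vector (axis times angle).
In Python, from workcell import bot gives the robot as it stands. Calls block until the motion is done:
- bot.movep(position, orientation): joint-space move of the TCP to a pose.
- bot.move_linear(position, attitude=None, rate=0.15): straight line of the TCP; attitude=None keeps the orientation; rate is the mean speed in m/s.
- bot.move_j(angles): joint-space move.
- bot.open() and bot.grasp(f_grip=None): open the fingers fully, or close them until they stop; f_grip is the grip in N (None keeps the last).
- bot.sleep(seconds).
- bot.solve_ik(position, orientation): joint angles nearest the present ones, or None.
- bot.get_state(): the state.
- bot.get_image(name): name is "side" or "top" or "wrist"; returns (picture, depth): 400x640x3 uint8, red, green, blue; 400x640 float32, m along the optical axis (not along the pixel's ray), 0 where there is no reading.
- bot.get_calibration(name): a dict with "fov_y" (degrees; the focal length in pixels is half the picture's height over the tangent of half this angle, whatever the lens; pixels are square), "cx", "cy" (the principal point, pixels), "R" (3x3) and "t" (3): a world point X has camera coordinates R X + t; the wrist camera has in their place "tool_from_camera" (4x4, takes a point from camera to tool coordinates, whose origin is the TCP and whose axes are the flange's). Camera axes: x right, y down, z forward; pixel columns grow to the right and rows downward; lengths in m; the calibration is good to about 2 mm. A picture is of the moment at which its call begins: read the wrist's pose just before it. get_calibration takes no time and is no camera call.
A pose or a line that the arm cannot do raises bot.MotionError and nothing moves.
- bot.job_done(): hands the job in, once; it reports no verdict.
The state is a dict: "t": time; "qpos": joint angles; "qvel": joint speeds; "joint_efforts": joint torques, N m; "tcp_pos": TCP position; "orientation": TCP orientation; "force": force on the tool from outside, world axes, zero at the start; "torque": the same for the moment, N m; "gripper_width": finger opening in m.
Only numpy, scipy, OpenCV 4.12 (cv2) and the standard library are available. Lean on these libraries where they do the work, as an engineer would, in place of code of your own. Each camera call takes 0.05 s, during which the arm holds its last target. There are 200 camera calls.

### The job

Take the plain round 14 mm support rod from the rack and feed it gently into the open mouth of the collet clamp, end first, until the plunger of the depth stop inside is pushed fully home; do not press on that stop with more than about 12 N, nor jam the rod against the clamp with more than about 30 N. Let go of the rod, then swing the clamp's lever all the way round to its closed position so that the rod is locked. Leave the hex rod and the thin rod in the rack and do not knock over or shove the things around.

Things in the scene. Friction and masses are not known exactly. Their poses are not given: they have to be found in the camera images.
- round_rod: plain round steel rod, 14 mm diameter, 190 mm long, about 0.2 kg, both ends alike, edges rounded 1.5 mm; origin at the middle of its length, x along its axis. It lies level in one of the rack's three places, free to roll about 4 mm sideways
- hex_rod: hexagonal steel rod, 18 mm across flats, 190 mm long, in another place of the rack; origin at the middle of its length, x along its axis. Too thick for the clamp; stays in the rack
- thin_rod: thin round steel rod, 8 mm diameter, 190 mm long, in the remaining place of the rack; origin at the middle of its length, x along its axis. Too thin for the clamp; stays in the rack
- rack: fixed black rod rack. Origin on the table, 100 mm along +x from the middle of the rods; x parallel to the rods. Base 150 x 200 x 10 mm; two cross walls 14 mm thick, 64 mm either side of the rods' middle, 60 mm high, with three notches 25 mm wide and 10 mm deep at y = -65, 0, 65 mm, floors 50 mm above the table. Between the walls the rods hang free for fingers
- clamp: fixed grey collet clamp, block 80 (x) x 64 (y) x 100 mm high, foot 76 x 108 x 12 mm. Origin on the table under the block's centre; x = feeding direction, into the mouth. Bore along x, 70 mm above the table, 16 mm wide, jaw inside driven by the lever: shut, no rod enters. A 3 mm cone leads into the bore, 8 mm behind the nose face. A rod let go in the open bore sags up to 6 degrees and stays
- clamp_mouth (a point): centre of the nose ring's outer face, on the bore's axis, 48 mm from the clamp's origin along -x, 70 mm above the table. The ring is 42 mm outside, about 23 mm inside diameter and stands out 8 mm from the block's face
- plunger (a joint): travel of the depth stop's plunger, m: 0 = out, 0.006 = fully home; spring under 1 N, so the rod's friction holds it in; beyond home a cushion takes 3.5 N plus 3.5 N per mm (4 mm at most). It sits hidden in the bore, at another depth every time: a rod that has it home reaches 42 to 66 mm in from the nose face. Firm resistance before that: caught on an edge
- lever (a joint): angle of the clamp's lever, rad: 0 = open, lever pointing to the clamp's +y side; 1.25 = closed (end stop), lever pointing nearly along the clamp's +x. It grows clockwise seen from above. The lever is stiff (about 5 to 7 N at the knob) and stays where it is left; it starts between 0 and 0.2
- lever_knob (a point): on the axis of the lever's upright black round knob, 18 mm diameter, 131 mm above the table. The knob stands 70 mm out from the pivot, its top 146 mm above the table; the flat steel arm below it, 12 mm wide, has its top 114 mm above the table
- lever_pivot (a point): pivot axis of the lever (vertical), on top of the clamp block, above the clamp's origin, 103 mm above the table
- beaker: glass beaker, 66 mm rim diameter, 80 mm high, bystander; origin under its centre
- glue_bottle: small blue bottle, 32 mm diameter, 85 mm high, bystander; origin under its centre
- post: short steel post on a 32 mm round foot, 76 mm high, bystander; origin under its centre
Not all that is in view belongs to the job. Leave any red look-alike of the round_rod alone.

How it is judged:
By the outcome, as a careful person would: the job done as asked, in the order asked, and still so for the second after the job is handed in, with the robot touching nothing.
It also fails if it takes over 72 s, if anything falls off the work surface, if the arm or the gripper's body presses on something with over 40 N, if the wrist force passes 120 N, or if a joint passes its speed limit or range.

## Working session

There is one attempt and no reset: what is moved stays moved. The work goes in short steps, each a Python script; the robot and the scene stay as the last script left them, time stands still between calls to the robot, and variables do not carry over. Pictures are saved under pics/ and viewed, about 8 in all and at most 12, crops included, and the job is handed in when it is done.

```bash
ls; mkdir -p pics; python3 - <<'E'
from workcell import bot
import numpy as np,cv2
for n in ("top","side"):
    p,d=bot.get_image(n); cv2.imwrite(f"pics/{n}0.png",p[:,:,::-1]); np.savez(f"{n}0.npz",p=p,d=d)
    print(n,{k:(np.round(v,4).tolist() if not np.isscalar(v) else v) for k,v in bot.get_calibration(n).items()}, (d>0).mean())
print({k:np.round(v,3).tolist() for k,v in bot.get_state().items()}); print(bot.get_calibration("wrist"))
E
```

```text
pics
top {'fov_y': 55.0667554619331, 'cx': 316.9580764197109, 'cy': 194.9705631266485, 'R': [[-0.0062, -0.9997, 0.0229], [-0.9859, 0.0023, -0.1671], [0.167, -0.0237, -0.9857]], 't': [-0.0482, 0.5306, 1.2654]} 0.99576953125
side {'fov_y': 57.76076239134122, 'cx': 322.3256779291802, 'cy': 195.83478124813735, 'R': [[0.9929, -0.1189, -0.0046], [-0.0798, -0.6369, -0.7668], [0.0882, 0.7617, -0.6419]], 't': [-0.529, 0.098, 1.0836]} 0.996125
{'t': 0.1, 'qpos': [0.925, 0.259, 1.536, 0.0, 1.348, -0.203], 'qvel': [-0.0, -0.001, -0.001, 0.002, -0.002, -0.0], 'joint_efforts': [0.002, -43.821, -28.464, 0.072, 0.036, -0.0], 'tcp_pos': [0.235, 0.497, 0.192], 'orientation': [-0.69, -3.064, 0.002], 'force': [0.099, -1.029, 0.083], 'torque': [-0.034, -0.01, 0.003], 'gripper_width': 0.093}
{'fov_y': 58.295739502920625, 'cx': 321.994421770563, 'cy': 197.06214361233708, 'tool_from_camera': array([[ 2.31653720e-04, -9.58748671e-01, -2.84255046e-01,
         7.89900472e-02],
       [ 9.99999973e-01,  2.24387425e-04,  5.81258560e-05,
         1.49164024e-03],
       [ 8.05517060e-06, -2.84255052e-01,  9.58748698e-01,
        -1.90854773e-01],
       [ 0.00000000e+00,  0.00000000e+00,  0.00000000e+00,
         1.00000000e+00]])}
```

View pics/top0.png

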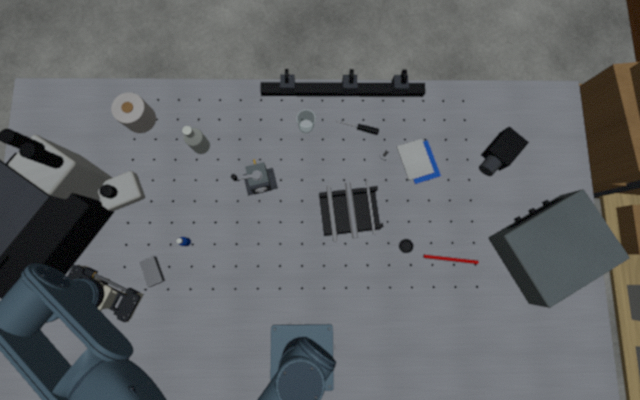

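View pics/side0.png

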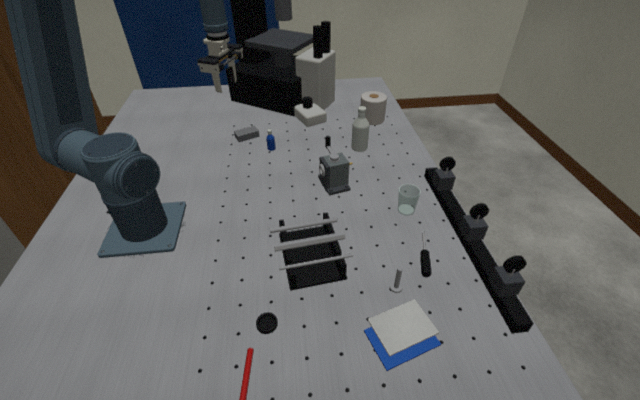

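```bash
cat > h.py <<'E'
from workcell import bot
import numpy as np, cv2
from scipy.spatial.transform import Rotation as Rot
def down(yaw):  # tool z down, tool x at angle yaw in world
    c,s=np.cos(yaw),np.sin(yaw)
    return Rot.from_matrix(np.array([[c,s,0],[s,-c,0],[0,0,-1.]])).as_rotvec()
def cam(name,st=None):
    """K, world_from_cam R, centre"""
    c=bot.get_calibration(name); f=200/np.tan(np.radians(c["fov_y"])/2)
    if name=="wrist":
        Rt=Rot.from_rotvec(st["orientation"]).as_matrix(); T=np.array(c["tool_from_camera"])
        R=Rt@T[:3,:3]; o=Rt@T[:3,3]+np.array(st["tcp_pos"])
    else:
        R=np.array(c["R"]).T; o=-R@np.array(c["t"])
    return f,c["cx"],c["cy"],R,o
def on_plane(C,uv,z):
    f,cx,cy,R,o=C; uv=np.atleast_2d(uv).astype(float)
    r=np.c_[(uv[:,0]-cx)/f,(uv[:,1]-cy)/f,np.ones(len(uv))]@R.T
    return o+r*((z-o[2])/r[:,2])[:,None]
def proj(C,X):
    f,cx,cy,R,o=C; p=(np.atleast_2d(X)-o)@R
    return np.c_[f*p[:,0]/p[:,2]+cx,f*p[:,1]/p[:,2]+cy]
def cloud(C,d):
    f,cx,cy,R,o=C; v,u=np.indices(d.shape)
    return np.stack([(u-cx)/f*d,(v-cy)/f*d,d],-1)@R.T+o
def shot(name,tag):
    st=bot.get_state(); p,d=bot.get_image(name)
    cv2.imwrite(f"pics/{tag}.png",p[:,:,::-1]); C=cam(name,st)
    np.savez(f"{tag}.npz",p=p,d=d,R=C[3],o=C[4],k=C[:3]); return p,d,C
def load(tag):
    a=np.load(f"{tag}.npz"); return a["p"],a["d"],(*a["k"],a["R"],a["o"])
def S():
    s=bot.get_state(); print("t%.2f"%s["t"],np.round(s["tcp_pos"],4),"F",np.round(s["force"],2),"w%.4f"%s["gripper_width"]); return s
E
python3 - <<'E'
from h import *
C=cam("top"); 
for n,uv,z in [("clampblock",(260,178),.1),("knob",(235,177),.146),("rackTL",(321,192),.06),("rackTR",(375,187),.06),("rackBL",(326,238),.06),("rackBR",(380,228),.06),("rodL",(331,210),.055),("rodM",(350,208),.055),("rodR",(368,208),.055),("beaker",(306,120),.08),("bottle",(183,241),.08),("post",(386,154),.07),("redrod",(450,259),.01)]:
    print(n,on_plane(C,uv,z)[0].round(3))
p=np.load("top0.npz")["p"]
cv2.imwrite("pics/topcrop.png",cv2.resize(p[100:260,215:415],None,fx=4,fy=3.7,interpolation=cv2.INTER_CUBIC)[:,:,::-1])
# wrist view pose candidates
for yaw in (np.pi,np.pi/2,-np.pi/2,0):
    print(yaw, bot.solve_ik([0.5,0.1,0.25],down(yaw)))
E
```

```text
clampblock [0.578 0.138 0.1  ]
knob [0.572 0.211 0.146]
rackTL [ 0.538 -0.064  0.06 ]
rackTR [ 0.555 -0.248  0.06 ]
rackBL [ 0.383 -0.079  0.06 ]
rackBR [ 0.415 -0.26   0.06 ]
rodL [ 0.477 -0.097  0.055]
rodM [ 0.484 -0.162  0.055]
rodR [ 0.484 -0.223  0.055]
beaker [ 0.786 -0.014  0.08 ]
bottle [0.375 0.384 0.08 ]
post [ 0.668 -0.287  0.07 ]
redrod [ 0.312 -0.508  0.01 ]
3.141592653589793 [-0.02164856  0.15247683  1.52988468  0.          1.45923114 -1.59244488]
1.5707963267948966 [-2.16485551e-02  1.52476835e-01  1.52988468e+00 -4.44089210e-16
  1.45923114e+00 -2.16485551e-02]
-1.5707963267948966 None
0 [-2.16485551e-02  1.52476835e-01  1.52988468e+00 -4.44089210e-16
  1.45923114e+00  1.54914777e+00]
```

View pics/topcrop.png

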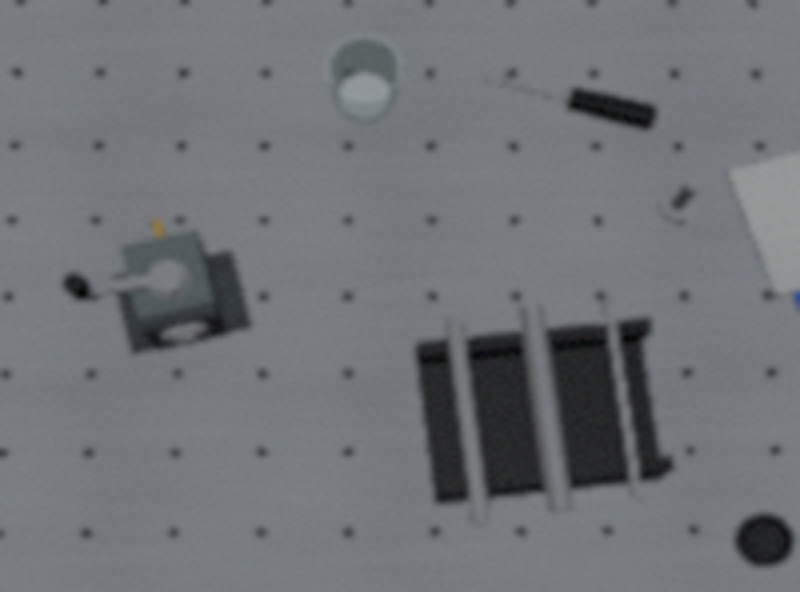

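Candidates: left rod (331,210) is medium thickness, so it is likely the round 14 mm rod. Middle (350,208) is the thickest, so the hex. Right (368,208) is thin. The red rod at (450,259) is the look-alike. I choose the left rod. The clamp is at (260,180) with its mouth toward the robot and its lever to the left. Next is a wrist view of both, to check this up close.

```bash
python3 - <<'E'
from h import *
bot.movep([0.42,0.03,0.30],down(np.pi)); S()
shot("wrist","w1"); S()
E
```

```text
t1.96 [0.42   0.0305 0.2999] F [-0.19 -0.36 -0.52] w0.0928
t2.01 [0.42   0.0306 0.2998] F [ 0.05  0.27 -0.92] w0.0930
```

View pics/w1.png

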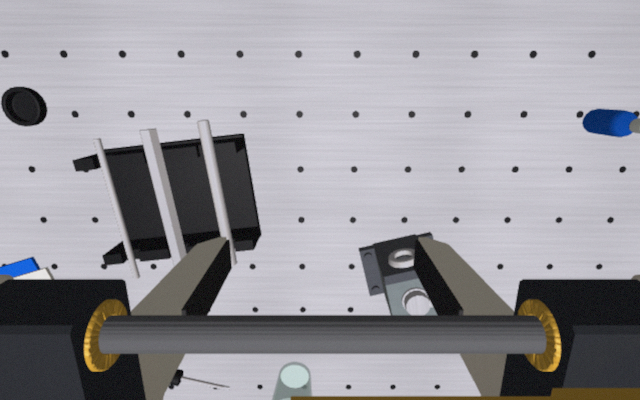

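The wrist view shows the round candidate at (215,180), between the hex (163,190) and the rack's edge. The thin rod is at (115,200) and the clamp's nose ring at (403,258), partly behind a finger. I'll turn the wrist by half a turn, which should give clear views of each.

```bash
python3 - <<'E'
from h import *
bot.movep([0.40,-0.10,0.25],down(0.1)); S(); bot.sleep(.2)
p1,d1,C1=shot("wrist","w2")
bot.movep([0.43,0.14,0.25],down(0.1)); S(); bot.sleep(.2)
p2,d2,C2=shot("wrist","w3")
v=np.vstack([p1[:270],p2[:270]]); cv2.imwrite("pics/w23.png",v[:,:,::-1])
E
```

```text
t4.33 [ 0.4001 -0.0999  0.2501] F [0.82 0.46 0.13] w0.0929
t5.53 [0.4301 0.1393 0.25  ] F [ 0.48 -0.2  -0.44] w0.0928
```

View pics/w23.png

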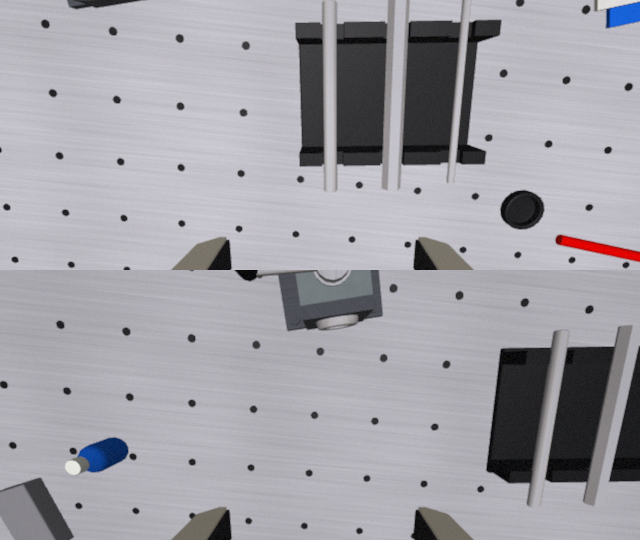

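The close view confirms it. In the upper half (w2), the rod at (330,2–190) is round and smooth, the one at (396,100) is faceted hex, and (458,100) is thin. In the lower half (w3), the clamp's top is at (335,275) and its ring at (338,322). Now the measurements, with a clamp view further forward.

```bash
python3 - <<'E'
from h import *
bot.movep([0.475,0.14,0.25],down(0.1)); bot.sleep(.2); S()
p,d,C=shot("wrist","w4")
cv2.imwrite("pics/w4c.png",cv2.resize(p[0:240,160:480],None,fx=2,fy=2)[:,:,::-1])
for tag in ("w2","w3"):
    p,d,C=load(tag); X=cloud(C,d); 
    flat=X[(d>0)&(X[...,2]<.012)]; print(tag,"table z",np.median(flat[:,2]).round(4))
    m=((X[...,2]>.045)&(X[...,2]<.085)&(p.min(-1)>70)).astype(np.uint8); m[235:]=0
    n,l,s,c=cv2.connectedComponentsWithStats(m)
    for i in range(1,n):
        if s[i,4]<250: continue
        P=X[l==i]; a=cv2.minAreaRect(P[:,:2].astype(np.float32)*1000)
        u=cv2.fitLine((P[:,:2]*1000).astype(np.float32),cv2.DIST_HUBER,0,.01,.01).ravel()
        print(s[i],"ctr/size/ang",np.round(a[0],1),np.round(a[1],1),round(a[2],1),"line",u.round(3),"ztop p95",np.percentile(P[:,2],[50,95]).round(4))
p,d,C=load("w4"); X=cloud(C,d); Z=X[...,2]
t=(Z>.096)&(Z<.1035); t[235:]=0
n,l,s,c=cv2.connectedComponentsWithStats(t.astype(np.uint8)); i=1+s[1:,4].argmax(); P=X[l==i]
print("block top",s[i],cv2.minAreaRect((P[:,:2]*1000).astype(np.float32)),np.median(P[:,2]))
k=(Z>.137)&(Z<.155); k[235:]=0
P=X[k]; print("knob",len(P),P.mean(0) if len(P) else 0, np.argwhere(k).mean(0) if len(P) else 0)
E
```

```text
t6.28 [0.4743 0.1398 0.25  ] F [-1.17  0.95  0.09] w0.0928
w2 table z -0.0008
[ 299    0   81  193 2643] ctr/size/ang [468.8 -99.3] [188.3  85.6] 15.4 line [ 9.94000e-01  1.08000e-01  4.75395e+02 -9.84490e+01] ztop p95 [0.0619 0.0638]
[ 380    0   38  191 3904] ctr/size/ang [ 478.5 -174.1] [186.1  38.7] 6.5 line [ 9.93000e-01  1.15000e-01  4.83280e+02 -1.63116e+02] ztop p95 [0.0663 0.0682]
[ 440    0   44  184 1508] ctr/size/ang [ 487.5 -230.2] [180.  43.] 16.1 line [ 9.93000e-01  1.15000e-01  4.93439e+02 -2.29707e+02] ztop p95 [0.0563 0.0582]
w3 table z -0.0009
[ 502   55  138  180 6625] ctr/size/ang [ 473.8 -124.1] [189.9 121.2] 7.8 line [ 9.94000e-01  1.08000e-01  4.86325e+02 -1.55453e+02] ztop p95 [0.0629 0.068 ]
[ 64 180  33  26 358] ctr/size/ang [376.8 398. ] [21.4 22.1] 80.0 line [9.92000e-01 1.26000e-01 3.80467e+02 3.92498e+02] ztop p95 [0.0824 0.0845]
block top [ 285    0   84  102 5567] ((589.2218017578125, 147.58627319335938), (80.20140838623047, 64.18392944335938), 13.889018058776855) 0.09919449578349315
knob 474 [0.57661558 0.21559214 0.14456498] [ 51.09704641 238.66666667]
```

View pics/w4c.png

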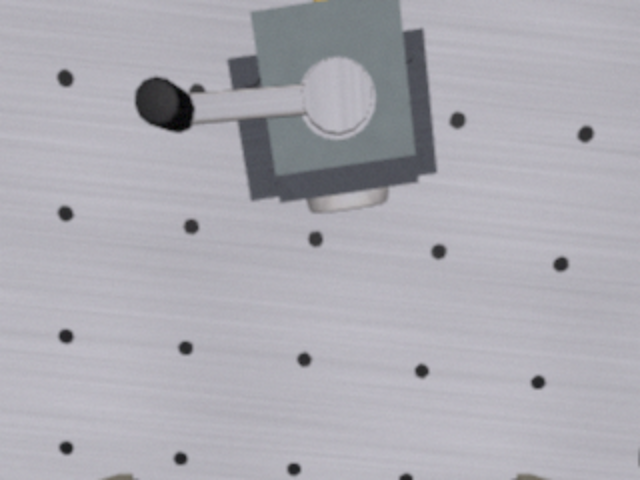

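Block top measures 80.2×64.2 mm at z = 0.099, as specified, so the clamp centre is (589,148) with yaw 13.9°. The knob is 69 mm from the pivot. In the crop the ring is at (347,200), the pivot disc at (338,97) and the knob at (163,104). Next is the rod's extent.

```bash
python3 - <<'E'
from h import *
for tag in ("w2","w3"):
    p,d,C=load(tag); X=cloud(C,d); Z=X[...,2]
    o=np.array([.475395,-.098449]); u=np.array([.994,.108]);u/=np.linalg.norm(u); n=np.array([-u[1],u[0]])
    q=X[...,:2]-o; a=q@u; b=q@n
    m=(Z>.054)&(Z<.075)&(abs(b)<.013)&(p.min(-1)>70); m[235:]=0
    A,B,z=a[m],b[m],Z[m]
    k=np.polyfit(A,B,1); r=B-np.polyval(k,A)
    print(tag,"ext",np.percentile(A,[0,.5,99.5,100]).round(4),"yaw",np.arctan2(u[1],u[0])+k[0],"off",k,"width",np.percentile(r,[2,98]),"z",np.percentile(z,[50,95]))
    mid=(np.percentile(A,.2)+np.percentile(A,99.8))/2; c=o+u*mid+n*np.polyval(k,mid); print("mid",c, "nearend",o+u*A.min()+n*np.polyval(k,A.min()))
    # slices: silhouettes ridge
    for lo in np.arange(-.09,.09,.03):
        s=(A>lo)&(A<lo+.03); 
        if s.sum()>20: print(round(lo,3), "b",np.percentile(B[s],[2,98]).round(4),"ridge b",np.median(B[s][z[s]>np.percentile(z[s],85)]).round(4))
E
```

```text
w2 ext [-0.1015 -0.1     0.0869  0.0883] yaw 0.11225651392746393 off [4.02915322e-03 8.23606317e-05] width [-0.00632696  0.00637628] z [0.06199106 0.06378003]
mid [ 0.46866037 -0.09912532] nearend [ 0.37454936 -0.10973449]
-0.09 b [-0.0064  0.0066] ridge b -0.0008
-0.06 b [-0.0063  0.0064] ridge b 0.0001
-0.03 b [-0.0062  0.0063] ridge b 0.0
0.0 b [-0.0062  0.0061] ridge b 0.0
0.03 b [-0.0061  0.0068] ridge b -0.0
0.06 b [-0.006   0.0066] ridge b 0.0008
w3 ext [-0.1002 -0.0971  0.0871  0.0882] yaw 0.1117999301055909 off [0.00357257 0.00242357] width [-0.0077569   0.00483112] z [0.06166638 0.06372226]
mid [ 0.47015579 -0.09659842] nearend [ 0.37558668 -0.10721551]
-0.09 b [-0.0058  0.007 ] ridge b 0.0003
-0.06 b [-0.0054  0.0069] ridge b 0.0005
-0.03 b [-0.0052  0.007 ] ridge b 0.0005
0.0 b [-0.0051  0.0074] ridge b 0.001
0.03 b [-0.0052  0.0074] ridge b 0.0005
0.06 b [-0.0051  0.0076] ridge b 0.001
```

Rod middle is (0.469,−0.099), yaw 0.112, width 12.7 mm and length about 189 mm, all consistent. Fully open, the fingers (±64 mm) would land on the hex rod, 65 mm away. So I'll descend shifted 20 mm toward +y, close at 3 N until the finger rests on the rod, slide back to centre and then grip.

```bash
python3 - <<'E'
from h import *
y=0.112; u=np.array([np.cos(y),np.sin(y),0]); n=np.array([-u[1],u[0],0])
g=np.array([.469,-.0985,0])-.008*u
bot.movep(g+.020*n+[0,0,.12],down(y)); S()
bot.move_linear(g+.020*n+[0,0,.038],rate=.08); S()
bot.grasp(f_grip=3); S()
E
```

```text
t7.33 [ 0.4595 -0.0791  0.1208] F [ 0.71 -0.27  1.95] w0.0931
t8.51 [ 0.4593 -0.0797  0.0384] F [ 0.27 -0.74  0.68] w0.0929
t9.96 [ 0.4588 -0.0794  0.038 ] F [-0.11 -0.55  0.53] w0.0008
```

The fingers closed to zero, so something is off. I'll look.

```bash
python3 - <<'E'
from h import *
p,d,C=shot("wrist","w5"); p2,d2,C2=shot("side","s5"); 
cv2.imwrite("pics/c5.png",np.hstack([cv2.resize(p,(480,300)),cv2.resize(p2[190:310,240:368],(320,300))])[:,:,::-1])
E
```

```text
(no output)
```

View pics/c5.png

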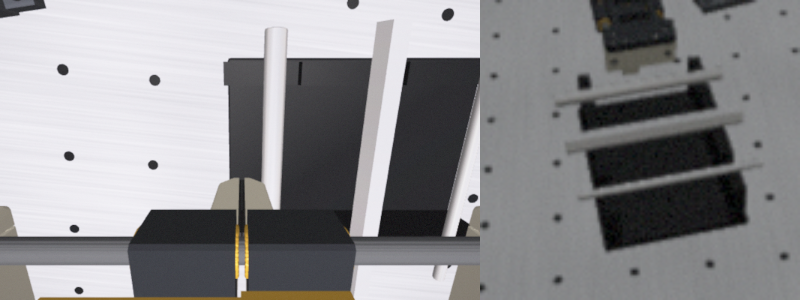

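```bash
python3 - <<'E'
from h import *
p,d,C=load("w5"); X=cloud(C,d); Z=X[...,2]
for r in (50,90,130,170,210,250):
    # profile across rod/hex on this row
    row=X[r]; s=(row[:,2]>.04)&(p[r].min(-1)>90)&(np.arange(640)>330)&(np.arange(640)<560)
    cols=np.where(s)[0]
    for g in np.split(cols,np.where(np.diff(cols)>3)[0]+1):
        if len(g)>5: print(r,g[0],g[-1],"lo",row[g[1]].round(4),"hi",row[g[-2]].round(4),"ztop",row[g][:,2].max().round(4))
E
```

```text
50 352 382 lo [ 0.5569 -0.0811  0.0565] hi [ 0.558  -0.0931  0.0594] ztop 0.0639
50 499 545 lo [ 0.564  -0.1456  0.0583] hi [ 0.5646 -0.1595  0.068 ] ztop 0.0684
90 351 382 lo [ 0.5399 -0.0828  0.0592] hi [ 0.5416 -0.0974  0.049 ] ztop 0.0642
90 494 540 lo [ 0.5472 -0.1477  0.0581] hi [ 0.5488 -0.1623  0.0673] ztop 0.2288
130 350 379 lo [ 0.522  -0.0848  0.0584] hi [ 0.5235 -0.0973  0.0592] ztop 0.0636
130 489 532 lo [ 0.5294 -0.1492  0.0594] hi [ 0.5318 -0.1638  0.067 ] ztop 0.2288
170 350 377 lo [ 0.503  -0.0874  0.0583] hi [ 0.5043 -0.0995  0.0578] ztop 0.0632
170 484 526 lo [ 0.5105 -0.1513  0.0596] hi [ 0.5137 -0.1662  0.0667] ztop 0.0681
210 349 375 lo [ 0.4828 -0.0896  0.0586] hi [ 0.4844 -0.1013  0.0595] ztop 0.0642
210 479 519 lo [ 0.49   -0.1544  0.0582] hi [ 0.4946 -0.1676  0.0676] ztop 0.068
250 331 373 lo [ 0.4689 -0.0817  0.0779] hi [ 0.4633 -0.1034  0.0604] ztop 0.0789
250 474 513 lo [ 0.4689 -0.1562  0.0597] hi [ 0.4741 -0.1702  0.0674] ztop 0.0682
```

The rod is still in its notch, about 19 mm to the −y side of the closed fingers, so they slipped past it. I'll lift clear before opening and measure the rods again.

```bash
python3 - <<'E'
from h import *
s=S(); bot.move_linear(np.array(s["tcp_pos"])+[-.05,0,.16],rate=.15); S()
p,d,C=shot("wrist","w6"); 
X=cloud(C,d);Z=X[...,2]
for x in (.40,.44,.48,.52):
    m=(abs(X[...,0]-x)<.004)&(Z>.048)&(Z<.075)&(p.min(-1)>80)&(X[...,1]<-.05); m[300:]=0
    y=np.sort(X[...,1][m]); 
    for g in np.split(y,np.where(np.diff(y)>.006)[0]+1):
        if len(g)>8: print(x,len(g),g[[0,-1]].round(4), "c",((g[0]+g[-1])/2).round(4))
bot.open(); S()
y=.112;u=np.array([np.cos(y),np.sin(y),0]); n=np.array([-u[1],u[0],0])
# tilt test: tool z tilts toward -y
for deg in (20,25,30,35):
    R=Rot.from_rotvec(np.radians(deg)*-u)*Rot.from_rotvec(down(y))
    z=R.as_matrix()[:,2]; 
    for h in (0,.1):
        g=np.array([.461,-.0993,.057])+z*(.012-h); q=bot.solve_ik(g,R.as_rotvec()); print(deg,h,z.round(2),None if q is None else np.round(q,2))
cv2.imwrite("pics/w6.png",p[:,:,::-1])
E
```

```text
t10.06 [ 0.4588 -0.0795  0.038 ] F [-0.61  0.12 -0.28] w0.0006
t11.32 [ 0.4084 -0.0793  0.1972] F [ 0.53 -0.37 -0.03] w0.0006
0.4 64 [-0.2447 -0.2368] c -0.2407
0.4 177 [-0.1846 -0.1634] c -0.174
0.4 173 [-0.1122 -0.0739] c -0.0931
0.44 74 [-0.2409 -0.2322] c -0.2365
0.44 199 [-0.1799 -0.1587] c -0.1693
0.44 133 [-0.1075 -0.0935] c -0.1005
0.48 84 [-0.2358 -0.2279] c -0.2319
0.48 218 [-0.1752 -0.1544] c -0.1648
0.48 139 [-0.1027 -0.0893] c -0.096
0.52 93 [-0.2317 -0.2229] c -0.2273
0.52 242 [-0.171  -0.1496] c -0.1603
0.52 158 [-0.0979 -0.0849] c -0.0914
t12.85 [ 0.4088 -0.0795  0.198 ] F [-0.55  0.26 -1.44] w0.0930
20 0 [ 0.04 -0.34 -0.94] [-0.18  0.28  1.99 -0.46  0.82  1.59]
20 0.1 [ 0.04 -0.34 -0.94] [-0.11  0.15  1.88 -0.39  1.07  1.53]
25 0 [ 0.05 -0.42 -0.91] [-0.11  0.3   2.01 -0.59  0.83  1.75]
25 0.1 [ 0.05 -0.42 -0.91] [-0.02  0.17  1.9  -0.5   1.07  1.68]
30 0 [ 0.06 -0.5  -0.87] [-0.05  0.33  2.02 -0.72  0.85  1.91]
30 0.1 [ 0.06 -0.5  -0.87] [ 0.07  0.21  1.91 -0.6   1.08  1.83]
35 0 [ 0.06 -0.57 -0.82] [ 0.02  0.37  2.02 -0.83  0.88  2.06]
35 0.1 [ 0.06 -0.57 -0.82] [ 0.14  0.25  1.92 -0.69  1.11  1.96]
```

View pics/w6.png

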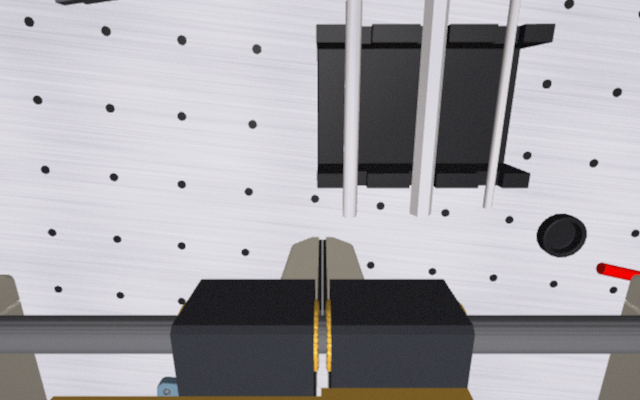

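Rod unmoved at about (0.46,−0.098), with all three rods seated: in w6 round is at (350,110), hex at (427,110) and thin at (503,110). I'll now use a centred approach tilted 30° about the rod's axis. That lifts the hex-side finger over the hex rod (about 8 mm clear by geometry).

```bash
python3 - <<'E'
from h import *
y=.112;u=np.array([np.cos(y),np.sin(y),0])
R=Rot.from_rotvec(np.radians(30)*-u)*Rot.from_rotvec(down(y)); z=R.as_matrix()[:,2]
g=np.array([.461,-.0983,.057]); rv=R.as_rotvec()
bot.movep(g+z*(.014-.09),rv); S()
bot.move_linear(g+z*.014,rate=.09); S()
bot.grasp(f_grip=20); S()
E
```

```text
t13.67 [ 0.4568 -0.0605  0.123 ] F [ 0.1  -0.59 -0.54] w0.0933
t14.82 [ 0.4622 -0.1052  0.0453] F [-0.42  0.5   0.27] w0.0928
t16.27 [ 0.4618 -0.1052  0.0449] F [0.57 0.44 0.09] w0.0007
```

```bash
python3 - <<'E'
from h import *
p,d,C=shot("wrist","w7"); p2,d2,C2=shot("side","s7"); S()
cv2.imwrite("pics/c7.png",np.hstack([cv2.resize(p,(480,300)),cv2.resize(p2[190:310,240:368],(320,300))])[:,:,::-1])
E
```

```text
t16.37 [ 0.4618 -0.1053  0.0449] F [-0.43  0.16 -0.2 ] w0.0004
```

View pics/c7.png

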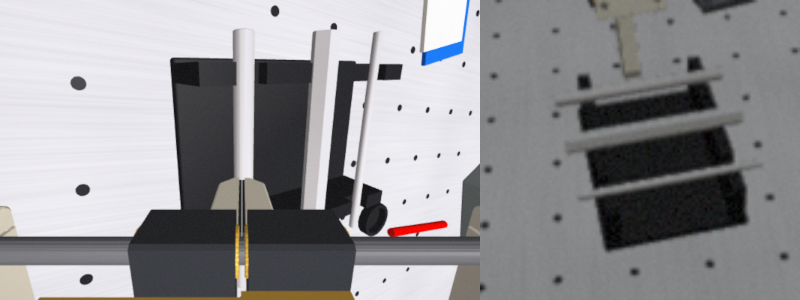

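The fingertips appear to have closed above the rod: in the wrist view the rod passes under the tip at (240,182), and in the side view the tip at (632,75) ends at the rod's upper edge. I'll check the fingertip's real place in the tool frame from the depth images.

```bash
python3 - <<'E'
from h import *
T=np.array(bot.get_calibration("wrist")["tool_from_camera"])
for tag in ("w2","w4","w6","w7"):
    p,d,C=load(tag); f,cx,cy=C[:3]; v,u=np.indices(d.shape)
    P=np.stack([(u-cx)/f*d,(v-cy)/f*d,d],-1)@T[:3,:3].T+T[:3,3]
    m=(d>0)&(d<.24)&(abs(P[...,0])<.02)&(abs(P[...,1])<.08)&(P[...,2]>-.12)
    if tag in("w7",): m&=P[...,2]<.02
    Q=P[m]; print(tag,len(Q),"z pct",np.percentile(Q[:,2],[90,98,99.5,100]).round(4))
    for a in np.arange(-.07,.03,.01):
        s=Q[(Q[:,2]>a)&(Q[:,2]<a+.01)]
        if len(s)>15: print("   z%.2f"%a,len(s),"x",np.percentile(s[:,0],[1,50,99]).round(4),"y",np.percentile(s[:,1],[1,99]).round(4))
# where TCP projects in image
    q=(T[:3,:3].T@(-T[:3,3])); print("TCP pix",f*q[0]/q[2]+cx,f*q[1]/q[2]+cy)
E
```

```text
w2 13293 z pct [-0.042  -0.03   -0.0266 -0.0246]
   z-0.07 1640 x [-0.0064  0.0094  0.0104] y [-0.0632  0.0596]
   z-0.06 1326 x [-0.0068  0.0093  0.0103] y [-0.0626  0.0589]
   z-0.05 1091 x [-0.0068  0.0093  0.0103] y [-0.0623  0.0584]
   z-0.04 868 x [-0.0067  0.009   0.0103] y [-0.0613  0.0577]
   z-0.03 269 x [-0.0068  0.0075  0.0103] y [-0.0564  0.0519]
TCP pix 324.725032260014 235.68656555668514
w4 13304 z pct [-0.042  -0.0299 -0.0266 -0.0244]
   z-0.07 1657 x [-0.0062  0.0094  0.0104] y [-0.0631  0.0593]
   z-0.06 1318 x [-0.0068  0.0093  0.0104] y [-0.0625  0.0588]
   z-0.05 1103 x [-0.0066  0.0093  0.0103] y [-0.0623  0.0585]
   z-0.04 853 x [-0.0067  0.0089  0.0103] y [-0.0613  0.0577]
   z-0.03 276 x [-0.0067  0.0079  0.0102] y [-0.0566  0.0525]
TCP pix 324.725032260014 235.68656555668514
w6 5861 z pct [-0.0386 -0.0294 -0.0264 -0.0245]
   z-0.07 787 x [0.0079 0.0098 0.0105] y [-0.0175  0.0139]
   z-0.06 779 x [0.0079 0.0098 0.0104] y [-0.0171  0.0135]
   z-0.05 630 x [0.008  0.0097 0.0103] y [-0.0166  0.0127]
   z-0.04 512 x [-0.0053  0.0097  0.0104] y [-0.0158  0.0123]
   z-0.03 146 x [0.0011 0.0095 0.0103] y [-0.0102  0.0073]
TCP pix 324.725032260014 235.68656555668514
w7 12914 z pct [0.0169 0.0193 0.0198 0.02  ]
   z-0.07 786 x [0.008  0.0098 0.0105] y [-0.0175  0.0137]
   z-0.06 784 x [0.0079 0.0098 0.0104] y [-0.017   0.0135]
   z-0.05 636 x [0.0075 0.0097 0.0104] y [-0.0165  0.0129]
   z-0.04 542 x [-0.0044  0.0096  0.0104] y [-0.0156  0.0122]
   z-0.03 213 x [0.0067 0.0099 0.0195] y [-0.0094  0.0062]
   z-0.02 544 x [0.0058 0.0136 0.0199] y [-0.0074  0.0058]
   z0.00 1014 x [-0.0196  0.0004  0.0197] y [-0.0799  0.0622]
   z0.01 5363 x [-0.0195  0.0009  0.0196] y [-0.0749  0.0681]
TCP pix 324.725032260014 235.68656555668514
```

The fingertips really end 24.5 mm short of the reported TCP, at tool z = −0.0245. Their centre line sits at tool y ≈ −1.8 mm. The table and rod heights measured through the same chain agree with the given sizes, so the tip offset explains both misses. I'll retract and redo the tilted grasp with these corrections.

```bash
cat >> h.py <<'E'
TIP=np.array([0,-.0018,-.0245])   # real fingertip centre in reported tool frame
def tcp_for(tip,rv): return np.array(tip)-Rot.from_rotvec(rv).apply(TIP)
def tip_now():
    s=bot.get_state(); return np.array(s["tcp_pos"])+Rot.from_rotvec(s["orientation"]).apply(TIP)
E
python3 - <<'E'
from h import *
y=.112;u=np.array([np.cos(y),np.sin(y),0])
R=Rot.from_rotvec(np.radians(30)*-u)*Rot.from_rotvec(down(y)); z=R.as_matrix()[:,2]
g=np.array([.461,-.0983,.057]); rv=R.as_rotvec()
bot.move_linear(tcp_for(g+z*(.014-.075),rv),rate=.15); bot.open()
bot.move_linear(tcp_for(g+z*.014,rv),rate=.09); S()
bot.grasp(f_grip=20); s=S()
if .008<s["gripper_width"]<.02:
    bot.move_linear(np.array(s["tcp_pos"])+[0,0,.02],rate=.05); S()
E
```

```text
t19.31 [ 0.4636 -0.1189  0.0249] F [-0.34 -0.04  0.01] w0.0931
t20.52 [ 0.4633 -0.119   0.0245] F [-0.09  0.35 -0.64] w0.0134
t21.07 [ 0.4634 -0.1189  0.0448] F [ 0.03  0.17 -2.82] w0.0132
```

Gripped (13.4 mm wide, +2.8 N weight). Now lift, turn upright and aligned with the clamp, and measure the rod in the tool frame.

```bash
python3 - <<'E'
from h import *
s=bot.get_state(); bot.move_linear(np.array(s["tcp_pos"])+[0,0,.09],rate=.15)
yc=.2424; u=np.array([np.cos(yc),np.sin(yc),0]); mouth=np.array([.5892,.1476,.0695])-.048*u
rv=down(yc); grip=mouth-(.025+.103)*u+[0,0,.05]
bot.movep(tcp_for(grip+[0,0,-.014],rv),rv); bot.sleep(.3); S()
p,d,C=shot("wrist","w8")
T=np.array(bot.get_calibration("wrist")["tool_from_camera"]); f,cx,cy=C[:3]; v,w=np.indices(d.shape)
P=np.stack([(w-cx)/f*d,(v-cy)/f*d,d],-1)@T[:3,:3].T+T[:3,3]
m=(d>0)&(abs(P[...,1])<.02)&(P[...,2]>-.06)&(P[...,2]<-.025)&(P[...,0]>.02)
Q=P[m]; print(len(Q),"x max",np.percentile(Q[:,0],[99,99.8,100]))
for a in np.arange(.02,.12,.01):
    s=Q[(Q[:,0]>a)&(Q[:,0]<a+.01)]
    if len(s)>20: print(round(a,2),len(s),"y",np.percentile(s[:,1],[1,99]).round(4),"c",np.percentile(s[:,1],[1,99]).mean().round(4),"ztop",np.percentile(s[:,2],3).round(4))
cv2.imwrite("pics/w8.png",p[:,:,::-1])
E
```

```text
t22.98 [0.4189 0.1032 0.081 ] F [-0.59  0.34 -3.49] w0.0129
6443 x max [0.10158415 0.10219367 0.10248568]
0.02 636 y [-0.0079  0.0052] c -0.0013 ztop -0.0438
0.03 660 y [-0.0078  0.0051] c -0.0013 ztop -0.0439
0.04 710 y [-0.0081  0.005 ] c -0.0016 ztop -0.0438
0.05 757 y [-0.008   0.0053] c -0.0013 ztop -0.0438
0.06 792 y [-0.0079  0.0052] c -0.0013 ztop -0.0439
0.07 850 y [-0.0081  0.0051] c -0.0015 ztop -0.0437
0.08 879 y [-0.008  0.005] c -0.0015 ztop -0.0439
0.09 947 y [-0.0082  0.0052] c -0.0015 ztop -0.0436
0.1 212 y [-0.0081  0.0051] c -0.0015 ztop -0.0436
```

View pics/w8.png

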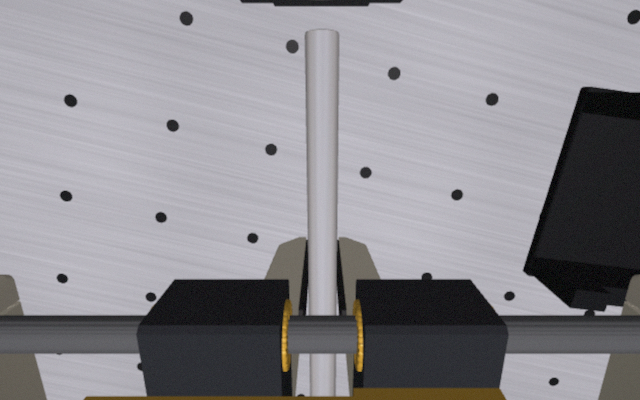

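Rod is parallel to the tool x axis, at tool y = −1.4 mm and z = −36.8 mm, with its tip at x = 102.5 mm. In the picture the rod's tip (322,32) lines up with the nose ring (321,2). Next: descend and feed with force checks.

```bash
cat > ins.py <<'E'
from h import *
yc=.2424; u=np.array([np.cos(yc),np.sin(yc),0]); n=np.array([-u[1],u[0],0]); mouth=np.array([.5892,.1476,.0692])-.048*u
rv=down(yc); ROD=np.array([.1025,-.00145,-.0368])
def tcp_depth(dep,dy=0,dz=0): return mouth+dep*u+dy*n+[0,0,dz]-Rot.from_rotvec(rv).apply(ROD)
def F(k=4):
    a=[]
    for _ in range(k): a.append(bot.get_state()["force"]); bot.sleep(.015)
    f=np.mean(a,0); return np.array([f@u,f@n,f[2]])
E
python3 - <<'E'
from ins import *
bot.move_linear(tcp_depth(-.025),rv,rate=.12); bot.sleep(.2); S(); f0=F(10); print("f0",f0.round(2)); np.save("f0.npy",f0)
bot.move_linear(tcp_depth(.004),rate=.05)
dep=.004
while dep<.040:
    dep+=.001 if dep<.0145 else .002
    bot.move_linear(tcp_depth(dep),rate=.02); f=F(2)-f0
    print(round(dep*1000,1),f.round(1),end=" | ")
    if abs(f[0])>7 or np.hypot(f[1],f[2])>9: print("STOP"); break
S()
E
```

```text
t23.78 [0.42   0.1041 0.0332] F [ 0.24 -1.07 -3.41] w0.0131
f0 [ 0.14  0.13 -2.83]
5.0 [-0.2 -0.2  0.2] | 6.0 [-0.3  0.4  0.4] | 7.0 [ 0.1  0.4 -0.4] | 8.0 [-0.1  0.4 -0.6] | 9.0 [-0.6 -0.6 -0.4] | 10.0 [-0.6  0.3 -0. ] | 11.0 [-0.3  0.2 -0.6] | 12.0 [ 0.3 -0.2  0. ] | 13.0 [-0.2 -0.2  0.1] | 14.0 [ 0.2  0.1 -0. ] | 15.0 [-0.4  0.2 -0.1] | 17.0 [-0.1 -0.1 -0.1] | 19.0 [-0.5 -0.3 -0.1] | 21.0 [-0.  -1.2  0.3] | 23.0 [0.2 0.3 0.1] | 25.0 [-0.5  0.8  0.1] | 27.0 [ 0.1 -1.1  0.6] | 29.0 [-0.  -0.2 -0.3] | 31.0 [-0.5  0.2  0.6] | 33.0 [-0.2  0.3  0.2] | 35.0 [-0.4  0.  -0.6] | 37.0 [ 0.1 -1.2 -0.1] | 39.0 [-0.3  0.2 -0.3] | 41.0 [-0.1  0.5 -0.8] | t31.48 [0.4833 0.1199 0.0324] F [ 0.58  0.25 -3.73] w0.0129
```

```bash
python3 - <<'E'
from ins import *
f0=np.load("f0.npy"); dep=.041
while dep<.0685:
    dep+=.001
    bot.move_linear(tcp_depth(dep),rate=.025); f=F(2)-f0
    print(round(dep*1000,1),f.round(1),end=" | ")
    if f[0]<-3.2:
        f=F(6)-f0; print("again",f.round(2))
        if f[0]<-3.8: break
S()
E
```

```text
42.0 [-0.5  0.3  1. ] | 43.0 [ 0.  -0.4 -0.1] | 44.0 [ 0.3 -0.2 -0.2] | 45.0 [-0.8 -0.5  0.4] | 46.0 [-0.1  0.4  0.1] | 47.0 [ 0.4  0.1 -0.2] | 48.0 [-0.6 -0.5  0.8] | 49.0 [ 0.2 -0.2  0.1] | 50.0 [-0.2 -0.   0.8] | 51.0 [ 0.   0.2 -0.2] | 52.0 [-0.1  0.   0.5] | 53.0 [-0.4 -1.  -0.4] | 54.0 [ 0.1  0.8 -0.3] | 55.0 [ 0.2 -0.3 -0.8] | 56.0 [-0.2 -0.2  0.5] | 57.0 [-0.3  0.  -0.4] | 58.0 [-0.2  0.3 -0.2] | 59.0 [-1.1  0.4 -0. ] | 60.0 [ 0.2  0.5 -0.2] | 61.0 [-0.4  0.7 -0.4] | 62.0 [-2.1  0.1  0.3] | 63.0 [-4.3 -0.7 -0.2] | again [-4.21 -0.26 -0.08]
t37.82 [0.5038 0.1251 0.0321] F [-4.16 -1.5  -3.55] w0.0133
```

Home is reached at about 63 mm depth: axial force 4.2 N, inside the 42–66 mm window, with no earlier resistance. I'll add 0.5 mm, release, go up, and check the rod by depth.

```bash
python3 - <<'E'
from ins import *
f0=np.load("f0.npy")
bot.move_linear(tcp_depth(.0636),rate=.02); print((F(6)-f0).round(2))
bot.open(); S()
bot.move_linear(tcp_depth(.0636,0,.11),rate=.2); bot.sleep(.15); S()
p,d,C=shot("wrist","w9"); X=cloud(C,d)
q=X-mouth; a=-(q@u); b=q@n; z=X[...,2]
m=(d>0)&(abs(b)<.012)&(a>.005)&(a<.2)&(z>.035)&(z<.09)
print("rod outside length", np.percentile(a[m],[99,99.8]), "lateral",np.median(b[m]))
for t in (.02,.05,.08,.11): 
    k=m&(abs(a-t)<.005); print(t,"ztop",np.percentile(z[k],95).round(4) if k.any() else None)
# lever IK feasibility
piv=np.array([.5892,.1476])
for th in (0,.06,.5,1.0,1.25):
    yw=yc-th; t=np.array([np.cos(yw),np.sin(yw)]); r=np.array([-t[1],t[0]])
    P=np.r_[piv+.07*r-.0193*t,.119]; qq=bot.solve_ik(tcp_for(P,down(yw)),down(yw)); print(th,P.round(3),None if qq is None else np.round(qq,2))
E
```

```text
[-5.52  0.35  0.07]
t39.48 [0.5052 0.1253 0.0324] F [0.04 0.14 0.04] w0.0929
t40.33 [0.5039 0.1253 0.1407] F [-1.02 -0.78  0.68] w0.0930
rod outside length [0.12728063 0.12902748] lateral -0.000152156267273825
0.02 ztop 0.0738
0.05 ztop 0.0724
0.08 ztop 0.0706
0.11 ztop 0.0693
0 [0.554 0.211 0.119] [ 0.17  0.41  1.56 -0.    1.16  1.5 ]
0.06 [0.558 0.213 0.119] [ 0.18  0.42  1.55 -0.    1.17  1.56]
0.5 [0.588 0.22  0.119] [ 0.18  0.47  1.47 -0.    1.2   2.01]
1.0 [0.623 0.212 0.119] [ 0.16  0.52  1.39 -0.    1.23  2.49]
1.25 [0.638 0.201 0.119] [0.14 0.54 1.36 0.   1.24 2.72]
```

The rod is in (127 mm outside = 63 mm deep), sagging about 3° as expected. Now the lever, pushed with closed fingers.

```bash
python3 - <<'E'
from ins import *
piv=np.array([.5892,.1476])
def pose(th,back=0,z=.119):
    yw=yc-th; t=np.array([np.cos(yw),np.sin(yw)]); r=np.array([-t[1],t[0]])
    rv=down(yw); return tcp_for(np.r_[piv+.07*r-(.0193+back)*t,z],rv),rv,t,r
bot.grasp(f_grip=10); S()
P,rv,t,r=pose(.06,.018,.17); bot.movep(P,rv)
P,rv,t,r=pose(.06,.018); bot.move_linear(P,rv,rate=.1); bot.sleep(.1); S()
f0=np.mean([bot.get_state()["force"] for _ in range(1)],0); a=[]
for _ in range(6): a.append(bot.get_state()["force"]); bot.sleep(.01)
f0=np.mean(a,0)
th=.06
while th<1.31:
    P,rv,t,r=pose(th); bot.move_linear(P,rv,rate=.06)
    a=[]
    for _ in range(2): a.append(bot.get_state()["force"]); bot.sleep(.01)
    f=np.mean(a,0)-f0; print(round(th,2),"tan %.1f rad %.1f z %.1f"%(f[:2]@t,f[:2]@r,f[2]),end=" | ")
    if f[:2]@t<-14 or abs(f[:2]@r)>15 or abs(f[2])>12: print("STOP"); break
    th+=.1 if th<1.15 else .02
S()
E
```

```text
t41.83 [0.5052 0.1253 0.1424] F [0.18 0.66 0.79] w0.0005
t43.04 [0.5409 0.2078 0.0954] F [-1.15  0.14  0.36] w0.0007
0.06 tan -0.7 rad 0.2 z -0.0 | 0.16 tan -1.9 rad -0.7 z 0.6 | 0.26 tan -4.5 rad -1.4 z 0.6 | 0.36 tan -3.7 rad -2.1 z 0.6 | 0.46 tan -3.4 rad -2.4 z -0.5 | 0.56 tan -3.6 rad -2.2 z -0.6 | 0.66 tan -3.4 rad -2.6 z -1.1 | 0.76 tan -3.5 rad -2.4 z -1.3 | 0.86 tan -3.9 rad -2.7 z -1.5 | 0.96 tan -3.9 rad -2.2 z -1.5 | 1.06 tan -4.2 rad -3.1 z -1.9 | 1.16 tan -3.7 rad -1.9 z -3.1 | 1.18 tan -4.6 rad -2.0 z -2.0 | 1.2 tan -4.7 rad -2.2 z -2.1 | 1.22 tan -5.3 rad -1.5 z -3.1 | 1.24 tan -4.3 rad -1.4 z -2.6 | 1.26 tan -5.2 rad -2.2 z -2.9 | 1.28 tan -4.7 rad -1.9 z -1.9 | 1.3 tan -5.2 rad -2.0 z -2.2 | t48.54 [0.6389 0.1988 0.0944] F [-3.63  3.74 -2.63] w0.0007
```

The end stop hasn't been felt yet; contact began about 0.15 rad late. I'll keep going until the force rises.

```bash
python3 - <<'E'
from ins import *
piv=np.array([.5892,.1476])
def pose(th,back=0,z=.119):
    yw=yc-th; t=np.array([np.cos(yw),np.sin(yw)]); r=np.array([-t[1],t[0]])
    rv=down(yw); return tcp_for(np.r_[piv+.07*r-(.0193+back)*t,z],rv),rv,t,r
th=1.30
while th<1.55:
    th+=.015; P,rv,t,r=pose(min(th,1.3),-.07*max(0,th-1.3)); bot.move_linear(P,rv,rate=.04)
    a=[]
    for _ in range(3): a.append(bot.get_state()["force"]); bot.sleep(.01)
    f=np.mean(a,0); print(round(th,3),"tan %.1f rad %.1f z %.1f"%(f[:2]@t,f[:2]@r,f[2]),end=" | ")
    if f[:2]@t<-14: print("STOP"); break
S()
P,rv,t,r=pose(min(th,1.3),.03); bot.move_linear(P,rv,rate=.15)
q=np.array(bot.get_state()["tcp_pos"]); bot.move_linear(q+[0,0,.12],rate=.2); S()
yy=.2424
bot.movep([.475,.14,.25],down(.1)); bot.sleep(.2)
p,d,C=shot("wrist","w10"); p2,d2,C2=shot("top","t10"); S()
X=cloud(C,d);Z=X[...,2]; k=(Z>.137)&(Z<.16)&(X[...,0]>.57); k[235:]=0
if k.any():
    K=X[k].mean(0); v=K[:2]-piv; print("knob",K.round(4),"r",np.hypot(*v),"theta",yc+np.pi/2-np.arctan2(v[1],v[0]))
q=X-mouth; a=-(q@u); b=q@n
m=(d>0)&(abs(b)<.012)&(a>.005)&(a<.2)&(Z>.035)&(Z<.09); m[235:]=0
print("rod out",np.percentile(a[m],[98,99.8]),[np.percentile(Z[m&(abs(a-x)<.005)],95).round(4) for x in (.02,.05,.08,.11)])
c=np.hstack([cv2.resize(p,(480,300)),cv2.resize(p2[130:250,225:353],(320,300))]); cv2.imwrite("pics/c10.png",c[:,:,::-1])
E
```

```text
1.315 tan -7.7 rad -2.0 z -2.1 | 1.33 tan -10.4 rad -1.4 z -1.7 | 1.345 tan -13.1 rad -1.9 z -1.1 | 1.36 tan -16.1 rad -1.0 z -0.7 | STOP
t49.64 [0.6389 0.1986 0.0944] F [-8.99 12.94 -0.85] w0.0006
t50.77 [0.6255 0.2233 0.2143] F [-0.61 -0.19 -0.21] w0.0008
t52.24 [0.4752 0.1401 0.2497] F [-0.01  0.51 -0.  ] w0.0002
rod out [0.12605841 0.12859923] [np.float64(0.0747), np.float64(0.0742), np.float64(0.0734), np.float64(0.0728)]
```

View pics/c10.png

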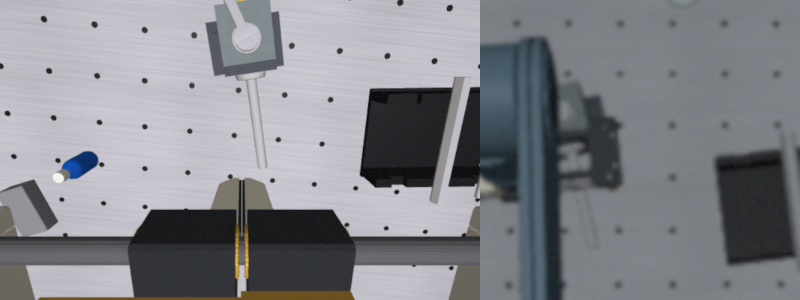

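In the final view the lever arm, from (246,38) to (232,10), points at about 32° in the world, which is the closed angle (13.9° + 90° − 71.6°). The rod runs straight from the mouth at (250,75) to (263,167). The hex rod is still in the rack and nothing has been knocked.

```bash
python3 -c "
from h import *
S(); bot.job_done()"
```

```text
t52.24 [0.4752 0.1401 0.2497] F [-0.01  0.51 -0.  ] w0.0002
the job is handed in; nothing more can be done
```

The round rod is in the clamp with the depth stop pushed home and the lever closed on it. I handed the job in at 52.2 s with the arm clear of everything.

**Grasp:** The first two grasps closed on nothing and did not shift the rod. The camera showed the fingertips end about 24.5 mm short of the reported TCP. With that corrected, a grasp tilted 30° to clear the hex rod held at the first try.

**Feeding:** The rod went in with no noticeable resistance until the stop, about 63 mm deep, inside the 42–66 mm window. I ended at 5.5 N on the stop (limit about 12 N). After I let go, about 127 mm of rod was still outside, which agrees with that depth.

**Lever:** I pushed it until the force rose sharply to 16 N at the end stop. In the last picture the arm points at about 32°, the closed angle. The rod's sag fell from about 3° to about 1°, and its depth did not change.

**Checks that failed or were incomplete:**
- **Knob position:** My final depth check of the knob found nothing because it was out of view. The closed angle therefore rests on the force rise and the arm's direction in the picture.
- **Other rods:** The last picture shows the hex rod still in the rack. The thin rod is mostly out of frame, and I last saw it in place before the successful grasp.
- **Beaker and post:** I did not check these again at the end, but the arm never worked near them.

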